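# Load the deburring tumbler from a scoop tray and set its timer

## Task

Load the tumbler: lift the blue tray by its black grip with the three metal blocks aboard, carry it over, hold its open end a little above the grey tub and tip it so that all three slide gently into the tub, without touching the blocks with the gripper. Then put the empty tray back flat on the middle of the green mat and let go of it. Last, turn the timer dial clockwise until its white pointer meets the red mark, and leave everything else on the bench as it is.

Things in the scene. Friction and masses are not known exactly. Their poses are not given: they have to be found in the camera images.
- tumbler: Fixed bench tumbler: grey open square tub, black floor, white control deck on its right. Origin on the bench under the tub's centre; z up, +x away from the robot and +y left at yaw 0. Tub outside 220 (x) by 210 mm (y), inside 196 by 186 mm, rim 115 mm and inner floor 40 mm above the bench. Deck: y -105 to -245 mm, x -110 to 110 mm, top at 100 mm; the dial is on it.
- dial (a joint): Timer dial angle (rad) on the deck. It turns about the vertical, positive clockwise seen from above, 0 to 2.2. At 0 the pointer points along the tumbler's +x. It stays where it is left; turning takes about 0.05 N m.
- dial_pointer (a point): Tip of the white pointer on the rim of the dial's grey disc, 44 mm from the axis; the pointer lies along the dial's grip bar. It turns with the dial.
- index (a joint): Angle (rad) of the red mark around the dial, same zero and sense as dial. It is set differently each time and nothing moves it.
- index_mark (a point): Inner end of the red index mark, 44 mm from the dial's axis, on the black plate around the dial.
- mat: Green mat fixed on the bench, 260 mm (its x) by 190 mm (its y), 4 mm thick; the tray starts on it. Origin: centre of its underside, on the bench.
- tray: Blue plastic scoop tray, about 160 g, 200 mm long (x) by 136 mm wide (y), floor and walls 3 mm thick, slippery. Walls on three sides (sides 26 mm, rear 30 mm tall); the +x end is open, without a lip: the mouth. An upright black grip block stands at the rear. Origin: centre of its underside; z up, +x towards the mouth.
- tray_grip (a point): Grip point in the tray's black grip block: 90 mm behind the tray's origin (tray x = -90 mm, y = 0), 68 mm above its underside. The block is 20 mm thick along the tray's x, 70 mm wide along its y, top 87 mm above the underside. Fingers closing along the tray's x take its flat faces, above walls and blocks.
- tray_mouth (a point): Middle of the mouth edge: x = +100 mm, y = 0, at the level of the tray's underside.
- dial_grip (a point): Grip point on the dial axis, 134.5 mm above the bench, inside the black upright grip bar: 58 mm long (along the pointer), 16 mm thick, 36 mm tall, top 12 mm above this point. It stands on a grey disc 86 mm across, whose top is 24 mm below this point.
- block0: Brass-coloured metal clamp block, 50 g, 62 mm (x) by 32 mm (y) by 22 mm tall, a low bridge shape, lying loose in the tray at the start. Origin: centre of its underside. On the tray's floor it begins to slide at 17 to 27 degrees of tilt.
- block1: Brass-coloured metal clamp block, 50 g, 62 mm (x) by 32 mm (y) by 22 mm tall, a low bridge shape, lying loose in the tray at the start. Origin: centre of its underside. On the tray's floor it begins to slide at 17 to 27 degrees of tilt.
- block2: Brass-coloured metal clamp block, 50 g, 62 mm (x) by 32 mm (y) by 22 mm tall, a low bridge shape, lying loose in the tray at the start. Origin: centre of its underside. On the tray's floor it begins to slide at 17 to 27 degrees of tilt.
- spray: Orange spray bottle, 72 mm across, 206 mm tall. Bystander on the bench; origin at the centre of its underside.
- jar: Jar with black cap, 64 mm across, 90 mm tall. Bystander on the bench; origin at the centre of its underside.
- bucket: White measuring pot, 110 mm across, 130 mm tall. Bystander on the bench; origin at the centre of its underside.
- wrench: Steel wrench lying flat, 200 mm long. Bystander on the bench; origin at the centre of its underside.
- screwdriver: Screwdriver with red handle lying flat, 200 mm long. Bystander on the bench; origin at the centre of its underside.
- bin: Empty yellow parts bin, 110 x 170 mm, 70 mm tall (not the container for this job). Bystander on the bench; origin at the centre of its underside.

How it is judged:
By the outcome, as a careful person would: the job done as asked, in the order asked, and still so for the second after the job is handed in, with the robot touching nothing.
It also fails if it takes over 72 s, if anything falls off the work surface, if the arm or the gripper's body presses on something with over 40 N, if the wrist force passes 120 N, or if a joint passes its speed limit or range.

## Robot

A 6-joint arm with a two-finger parallel gripper is mounted at the origin on the work surface. World frame = base frame: x ahead of the robot, y to its left, z up, the work surface at z = 0. Lengths are in m, angles in degrees, forces in N, time in s.
With the tool pointing down it reaches from about 0.35 to 0.875 m from the base axis. Payload 4.2 kg.
Tool frame: the origin (TCP) lies midway between the tips of the shut fingers; the grasp point (between the pads) lies 19 mm behind it; z points along the fingers, y is the line along which they close (so a half turn about z gives the same grasp; the last joint's range is limited). The gripper opens to 87 mm and grips with 3 to 60 N. Pads are 19 mm wide; open, the fingers measure 117 mm over their backs; the gripper's body (75 mm by 190 mm) begins 51 mm behind the grasp point.
Start: joints at [-57.892, 22.042, 0.453, 0, -68.411, -14.817], TCP at [0.186, -0.597, 0.223] pointing down, gripper open.
Joint ranges: [-179.83, 179.83], [-69.29, 118.12], [-61.27, 80.66], [-181.25, 117.63], [-171.15, -9.14], [-177.46, 177.46]. Speed limits (degrees/s): [159.86, 159.86, 180, 180, 180, 180].

## Interface

Orientations are given as [roll, pitch, yaw] about the fixed x, y, z axes, in that order (R = Rz(yaw) Ry(pitch) Rx(roll)).
In Python, from workcell import env gives the robot as it stands. The module is installed in compiled form; this text tells all that it offers. Calls block until the motion is done:
- env.goto(position, orientation): joint-space move of the TCP to a pose.
- env.move_straight(position, rotation=None, rate=0.15, force_limit=None): straight line of the TCP; rotation=None keeps the orientation; rate is the mean speed in m/s. With force_limit (N) it stops when the force on the tool has changed by that much, and returns True; else False.
- env.set_joints(angles): joint-space move.
- env.gripper_to(opening, grasp_force=None): opening from 0.0 (shut) to 1.0 (fully open); grasp_force is the grip in N (None keeps the last); returns when the fingers have stopped.
- env.dwell(seconds).
- env.inverse_kinematics(position, orientation): joint angles nearest the present ones, or None.
- env.read_state(): the state.
- env.grab_frame(name): name is "scene" or "top" or "wrist"; returns a dict with "image" (384x512x3 uint8, blue, green, red), "fx", "fy", "cx", "cy" (pixels), "position" and "orientation" of the camera in the world. Camera axes: x right, y up, looking along -z (the intrinsics and any distortion apply to the point x, -y, -z); pixel columns grow to the right and rows downward; lengths in m; the calibration is good to about 2 mm. A picture is of the moment at which its call begins. There is no depth.
A pose or a line that the arm cannot do raises env.Unreachable and nothing moves.
- env.close_job(): hands the job in; it is judged then, once.
Trained networks look in a picture, given as the dict that the camera call returned (one of the last four; its "shot" number tells which), for a name from the list of things; names that differ only in an ending like _2 or _b are one class to them, and where a whole thing is asked for, a point or a joint stands for the part that bears it (a point fixed in the world has none). Each returns a list of dicts, best first, with "score" (0 to 1); they miss things now and then, are a little off and sometimes report something else, mostly with a low value. They report only what shows in the picture. A call takes as long as a camera call.
- env.search_frame(picture, thing): "xyz" ([x, y, z] in m, in world coordinates, good to about 4 mm: the middle of the surface that is visible of it).
- env.trace(picture, thing): "mask" (384x512 bool, what is visible of it).
The state is a dict: "clock": time; "joint_positions": joint angles; "qvel": joint speeds; "joint_torque": joint torques, N m; "position": TCP position; "tool_rot": TCP orientation; "force": force on the tool from outside, world axes, zero at the start; "wrist_torque": the same for the moment, N m; "opening": opening from 0.0 (shut) to 1.0 (fully open); "finger_force": force on a finger pad.
Only numpy, scipy, OpenCV 4.12 (cv2) and the standard library are available. Lean on these libraries where they do the work, as an engineer would, in place of code of your own. Each camera call takes 0.05 s, during which the arm holds its last target. There are 200 camera calls.

## Working session

There is one attempt and no reset: what is moved stays moved. The work goes in short steps, each a Python script; the robot and the scene stay as the last script left them, time stands still between calls to the robot, and variables do not carry over. Pictures are saved under pics/ and viewed, at most 10 in all, crops included, and the job is handed in when it is done.

```bash
mkdir -p pics; cat > h.py <<'E'
from workcell import env
import numpy as np, cv2
from scipy.spatial.transform import Rotation as R
def cam(p):
    o=p["orientation"]; o=np.array(o,float)
    Rm=o if o.shape==(3,3) else R.from_euler('xyz',o,degrees=True).as_matrix()
    return Rm,np.array(p["position"],float)
def ray(p,u,v,z):
    Rm,c=cam(p); d=Rm@np.array([(u-p["cx"])/p["fx"],-(v-p["cy"])/p["fy"],-1.])
    return c+d*(z-c[2])/d[2]
def proj(p,X):
    Rm,c=cam(p); q=Rm.T@(np.array(X)-c); return p["cx"]+p["fx"]*q[0]/-q[2], p["cy"]-p["fy"]*q[1]/-q[2]
E
python3 - <<'E'
from h import *
a=[]
for n in ("top","scene"):
    p=env.grab_frame(n); print(n,[k for k in p],p["position"],p["orientation"],p["fx"],p.get("distortion"))
    cv2.imwrite(f"pics/{n}0.png",p["image"])
    for t in ("tray","tray_grip","tray_mouth","mat","tumbler","dial","dial_pointer","index_mark","dial_grip","block0","spray","jar","bucket","bin"):
        for r in env.search_frame(p,t)[:3]:
            if r["score"]>.3: print(t,np.round(r["xyz"],4),round(r["score"],2),np.round(proj(p,r["xyz"])))
print(env.read_state()["clock"])
E
```

```text
top ['image', 'fx', 'fy', 'cx', 'cy', 'position', 'orientation', 'shot'] [0.35976969 0.12650275 1.33636611] [  6.95462235  -0.12538468 -91.33923632] 442.33537230530146 None
tray [0.4834 0.2667 0.009 ] 0.66 [198. 194.]
tray_grip [0.4833 0.2668 0.0033] 0.58 [198. 195.]
tray_mouth [0.4863 0.2696 0.0073] 0.62 [197. 194.]
mat [0.427  0.2011 0.0021] 0.89 [220. 213.]
tumbler [ 0.5325 -0.2496  0.0998] 0.96 [377. 170.]
tumbler [0.7394 0.0697 0.0912] 0.35 [262. 102.]
dial [ 0.4846 -0.3312  0.1128] 0.72 [409. 186.]
dial [ 0.5313 -0.2463  0.0997] 0.69 [376. 170.]
dial [0.5161 0.2764 0.028 ] 0.36 [194. 183.]
dial_pointer [0.5139 0.2759 0.0283] 0.66 [194. 184.]
dial_pointer [0.4868 0.2653 0.0097] 0.64 [198. 193.]
dial_pointer [0.4275 0.1998 0.0045] 0.34 [221. 213.]
dial_grip [ 0.4846 -0.3334  0.1097] 0.77 [409. 186.]
block0 [0.514  0.2782 0.0295] 0.78 [193. 184.]
block0 [0.4748 0.2056 0.0282] 0.67 [218. 196.]
block0 [0.4584 0.2813 0.0245] 0.63 [193. 202.]
spray [0.5046 0.5529 0.1403] 0.95 [ 87. 185.]
jar [0.7404 0.0729 0.0909] 0.66 [261. 102.]
bucket [0.7772 0.2581 0.0661] 0.83 [198.  94.]
bin [ 0
[... 418 characters left out ...]
0818] 0.52 [342. 234.]
tumbler [ 0.5497 -0.2517  0.0814] 0.94 [125. 252.]
tumbler [0.496  0.2839 0.0136] 0.35 [295. 188.]
dial [ 0.4927 -0.3374  0.1096] 0.84 [ 81. 242.]
dial_pointer [ 0.4933 -0.3345  0.1063] 0.95 [ 83. 243.]
dial_grip [ 0.4979 -0.3371  0.1101] 0.77 [ 82. 243.]
block0 [0.4812 0.1967 0.0196] 0.62 [268. 193.]
block0 [0.5192 0.2742 0.0177] 0.55 [296. 192.]
block0 [0.4647 0.2758 0.0236] 0.48 [287. 180.]
spray [0.5266 0.5574 0.1217] 0.82 [376. 139.]
jar [0.7668 0.0617 0.063 ] 0.87 [280. 269.]
bucket [0.7577 0.2537 0.0854] 0.85 [343. 232.]
bucket [ 0.4982 -0.334   0.1099] 0.4 [ 83. 243.]
bin [ 0.7729 -0.1368  0.0155] 0.72 [208. 318.]
bin [0.5228 0.2735 0.0176] 0.46 [297. 193.]
1.5
```

View pics/top0.png

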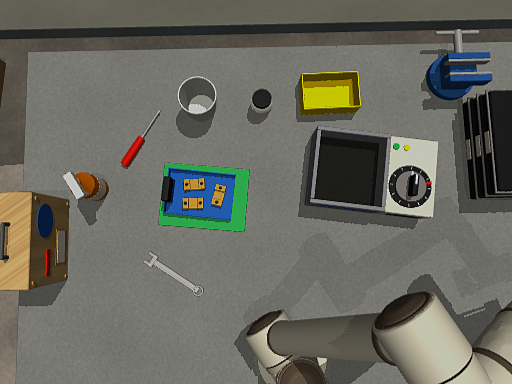

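View pics/scene0.png

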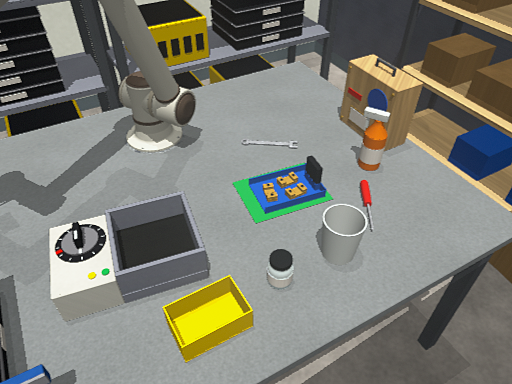

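The top view shows the tray with its grip at px (166,189) and its mouth facing right, towards the tub at (350,170). The dial is at (410,186) with its pointer up (+x), and the red mark is at (430,184), about 90° clockwise. Next I'll fit the outlines.

```bash
cat >> h.py <<'E'
def rect(p,mask,z,tag):
    m=mask.astype(np.uint8); n,l,s,_=cv2.connectedComponentsWithStats(m)
    m=(l==1+np.argmax(s[1:,4])).astype(np.uint8)
    c=max(cv2.findContours(m,0,cv2.CHAIN_APPROX_NONE)[0],key=len)[:,0]
    w=np.array([ray(p,u,v,z)[:2] for u,v in c],np.float32)
    r=cv2.minAreaRect((w*1000).astype(np.float32)); print(tag,np.round(r[0],1),np.round(r[1],1),round(r[2],2),"corners",np.round(cv2.boxPoints(r)).tolist()); return r
E
python3 - <<'E'
from h import *
p=env.grab_frame("top"); im=p["image"]
hsv=cv2.cvtColor(im,cv2.COLOR_BGR2HSV)
g=cv2.inRange(hsv,(50,120,60),(75,255,255))>0
rect(p,g,.004,"mat green")
b=cv2.inRange(hsv,(100,120,40),(125,255,255))>0
b[:, :140]=0;b[:, 260:]=0
rect(p,b,.025,"tray blue")
for t,z in(("tray",.03),("tumbler",.115)):
    for r in env.trace(p,t)[:1]: rect(p,r["mask"],z,t)
# deck white
w=cv2.inRange(hsv,(0,0,190),(180,40,255))>0; w[:, :380]=0; w[:130]=0; w[220:]=0;w[:,440:]=0
rect(p,w,.100,"deck")
# red mark
rm=((cv2.inRange(hsv,(0,120,90),(8,255,255))|cv2.inRange(hsv,(172,120,90),(180,255,255)))>0); rm[:, :400]=0
v,u=np.nonzero(rm); print("red",u.mean() if len(u) else None, v.mean() if len(v) else None,len(u), ray(p,u.mean(),v.mean(),.1))
crop=cv2.resize(im[125:235,300:445],None,fx=5,fy=5,interpolation=cv2.INTER_CUBIC); cv2.imwrite("pics/c1.png",crop)
E
```

```text
mat green [476.8 249.9] [259.2 189.8] 83.96 corners [[369.0, 131.0], [558.0, 111.0], [585.0, 369.0], [396.0, 389.0]]
tray blue [485.4 262.3] [202.2 137.5] 82.55 corners [[404.0, 171.0], [540.0, 153.0], [567.0, 354.0], [430.0, 371.0]]
tray [484.3 265.9] [215.  139.2] 82.76 corners [[402.0, 168.0], [540.0, 150.0], [567.0, 364.0], [429.0, 381.0]]
tumbler [ 525.7 -229.3] [356.2 232.6] 81.67 corners [[385.0, -389.0], [615.0, -422.0], [667.0, -70.0], [436.0, -36.0]]
deck [ 513.6 -345.5] [133.2 214.9] 81.54 corners [[397.0, -396.0], [610.0, -427.0], [630.0, -295.0], [417.0, -264.0]]
red 428.2631578947368 182.42105263157896 19 [ 0.49374269 -0.39154573  0.1       ]
```

View pics/c1.png

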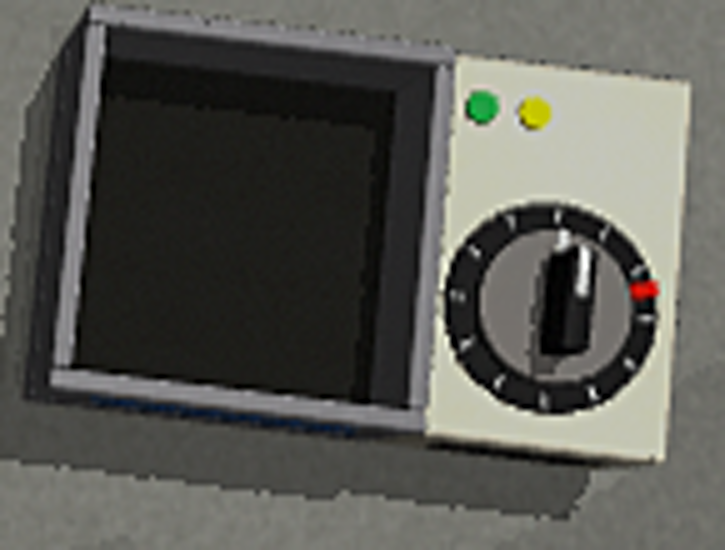

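```bash
python3 - <<'E'
from h import *
print({k:env.read_state()[k] for k in("tool_rot","clock")})
for y in(-7.6,172.4): print(y,env.inverse_kinematics([.497,.351,.3],[180,0,y]),env.inverse_kinematics([.497,.351,.053],[180,0,y]))
y=-7.6
p=env.grab_frame("top")
for c in((318.4,126.6),(391,135.4),(310.4,200.6),(385,210.6)): print(np.round(ray(p,*c,.115),4))
print("dial",ray(p,411,185.4,.1105),ray(p,413,171.4,.1105))
env.goto([.497,.351,.26],[180,0,y])
p=env.grab_frame("wrist"); cv2.imwrite("pics/w1.png",cv2.resize(p["image"],None,fx=1.5,fy=1.5))
print(p["position"],p["orientation"],p["fx"])
for t in("tray_grip","tray","block0"):
    for r in env.search_frame(p,t)[:3]: print(t,np.round(r["xyz"],4),round(r["score"],2),np.round(proj(p,r["xyz"])))
for t in("tray_grip","tray"):
    for r in env.trace(p,t)[:1]: rect(p,r["mask"],.091 if t=="tray_grip" else .03,t)
hsv=cv2.cvtColor(p["image"],cv2.COLOR_BGR2HSV)
rect(p,cv2.inRange(hsv,(100,120,40),(125,255,255))>0,.028,"blue")
rect(p,cv2.inRange(hsv,(50,120,60),(75,255,255))>0,.004,"green")
print(env.read_state()["clock"],env.read_state()["joint_positions"])
E
```

```text
{'tool_rot': array([ 1.79999924e+02, -1.05017036e-03, -1.62705893e+02]), 'clock': 1.65}
-7.6 [ 5.04576440e+01  1.80741429e+01  5.59233331e+00  2.54444375e-14
 -7.75181905e+01  3.19423560e+01] [ 5.04576440e+01  2.99004563e+01 -1.36928302e+01  2.54444375e-14
 -4.64067135e+01  3.19423560e+01]
172.4 [ 5.04576440e+01  1.80741429e+01  5.59233331e+00 -2.54444375e-14
 -7.75181905e+01 -1.48057644e+02] [ 5.04576440e+01  2.99004563e+01 -1.36928302e+01 -2.54444375e-14
 -4.64067135e+01 -1.48057644e+02]
[ 0.6578 -0.0863  0.115 ]
[ 0.6278 -0.2899  0.115 ]
[ 0.4491 -0.0552  0.115 ]
[ 0.4167 -0.26    0.115 ]
dial [ 0.48536075 -0.33832888  0.1105    ] [ 0.52463825 -0.34663499  0.1105    ]
[0.58064606 0.33809317 0.4227377 ] [-1.76201980e+01 -2.25149466e-02 -9.76936493e+01] 274.1732262686172
tray_grip [0.4911 0.2629 0.0067] 0.93 [307. 159.]
tray [0.4888 0.2621 0.0128] 0.7 [308. 161.]
block0 [0.5168 0.2779 0.0279] 0.8 [298. 146.]
block0 [0.4607 0.2773 0.0276] 0.71 [301. 183.]
block0 [0.4776 0.2065 0.0267] 0.7 [348. 166.]
tray_grip [500.8 271.7] [171.  116.7] 81.77 corners [[431.0, 195.0], [546.0, 179.0], [571.0, 348.0], [455.0, 365.0]]
tray [486.1 259.6] [202.3 137.9] 81.71 corners [[403.0, 169.0], [540.0, 150.0], [569.0, 350.0], [432.0, 370.0]]
blue [485.  258.5] [200.7 138. ] 82.73 corners [[404.0, 168.0], [541.0, 150.0], [566.0, 349.0], [429.0, 367.0]]
green [477.6 247.5] [259.4 189.1] 83.86 corners [[370.0, 129.0], [558.0, 108.0], [585.0, 366.0], [397.0, 387.0]]
5.475 [ 5.04374798e+01  1.91316102e+01  1.48638325e+00  9.18662194e-04
 -7.23575536e+01  3.19443544e+01]
```

View pics/w1.png

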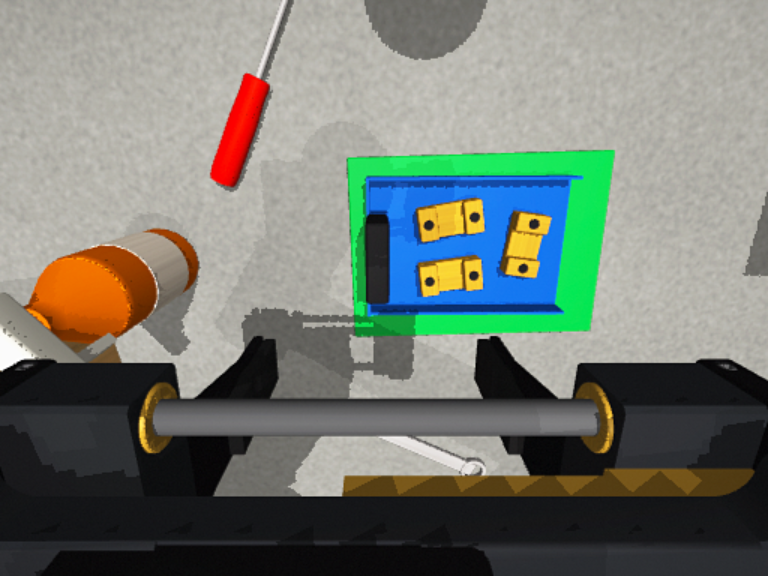

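The wrist view shows the grip block at (377,258) in the enlarged picture. The mouth faces right and the mat is clear around it. Both cameras agree on the mat and tray to about 3 mm. Now I'll locate the block's top face, grasp it and lift a little.

```bash
python3 - <<'E'
from h import *
p=env.grab_frame("wrist")
g=cv2.cvtColor(p["image"],cv2.COLOR_BGR2GRAY)
roi=np.zeros_like(g,bool); roi[138:206,236:266]=1
r=rect(p,(g<50)&roi,.091,"grip top(ish)")
d=np.radians(-97.4); dx=np.array([np.cos(d),np.sin(d)])
c=np.array([.4853,.2595]); gp=c-.09*dx; print("grip from tray centre",gp)
top=np.array([ray(p,u/1.5,v/1.5,.091)[:2] for u,v in((370,217),(386,217),(386,301),(370,301))]);print(np.round(top,4),top.mean(0))
print([np.round(proj(p,[*(gp+a*dx+b*np.array([-dx[1],dx[0]])),.091])) for a in(-.01,.01) for b in(-.035,.035)])
E
```

```text
grip top(ish) [502.1 347.5] [19.2 76.2] 82.35 corners [[463.0, 343.0], [539.0, 333.0], [541.0, 352.0], [466.0, 362.0]]
grip from tray centre [0.4968916 0.3487504]
[[0.5363 0.3489]
 [0.5346 0.3362]
 [0.4638 0.3452]
 [0.4656 0.3587]] [0.5000762  0.34723972]
[array([243., 203.]), array([243., 148.]), array([259., 203.]), array([259., 148.])]
```

```bash
cat >> h.py <<'E'
REL=(R.from_euler('z',90,degrees=True)*R.from_euler('x',180,degrees=True))
def pose(M,psi,t,local=(.19,0,-.049)):
    """TCP pose putting tray point M (offset `local` from TCP, tray axes) at tray yaw psi, mouth-down tilt t"""
    Rt=R.from_euler('ZY',[psi,t],degrees=True)
    return (np.array(M)-Rt.apply(local)).tolist(), (Rt*REL).as_euler('xyz',degrees=True).tolist()
TY=-8.4; TC=np.array([.538,-.1727]); ty=np.array([np.sin(np.radians(-TY)),np.cos(np.radians(-TY))])
def mouth(z,off=.05): return [*(TC+off*ty),z]
E
python3 - <<'E'
from h import *
for t,z in((0,.18),(15,.135),(30,.135),(45,.135)):
    print(t,[np.round(x,3) for x in pose(mouth(z),-98.4,t)],np.round(env.inverse_kinematics(*pose(mouth(z),-98.4,t)),1))
env.move_straight([.4975,.348,.12],[180,0,-7.4],rate=.2)
hit=env.move_straight([.4975,.348,.054],rate=.1,force_limit=8); print("hit",hit)
env.gripper_to(0.0,55); s=env.read_state(); print(s["opening"],s["finger_force"],s["force"])
env.move_straight([.4975,.348,.09],rate=.06); s=env.read_state(); print(s["opening"],s["force"],s["wrist_torque"],s["clock"])
p=env.grab_frame("scene"); cv2.imwrite("pics/s2.png",p["image"][80:300,170:420].repeat(3,0).repeat(3,1)[:600,:750])
E
```

```text
0 [array([0.573, 0.065, 0.229]), array([180. ,  -0. ,  -8.4])] [ 22.5  17.1  -6.    0.  -67.   59.1]
15 [array([0.57 , 0.046, 0.232]), array([-165. ,    0. ,   -8.4])] [ 12.6  15.7  -3.3 -15.3 -66.3  74.6]
30 [array([0.566, 0.015, 0.272]), array([-150. ,    0. ,   -8.4])] [  0.1  15.2   3.1 -30.7 -75.3  88.8]
45 [array([ 0.56 , -0.025,  0.304]), array([-135. ,    0. ,   -8.4])] [-13.1  17.5   8.4 -44.9 -86.8  99.8]
hit False
0.22388692249455242 54.992108608275885 [-0.06280264  0.70274582  0.04615457]
0.2228458669075744 [ 0.28978828 -0.49572354 -3.7271721 ] [ 0.08558012  0.16882603 -0.02195396] 9.0333
```

View pics/s2.png

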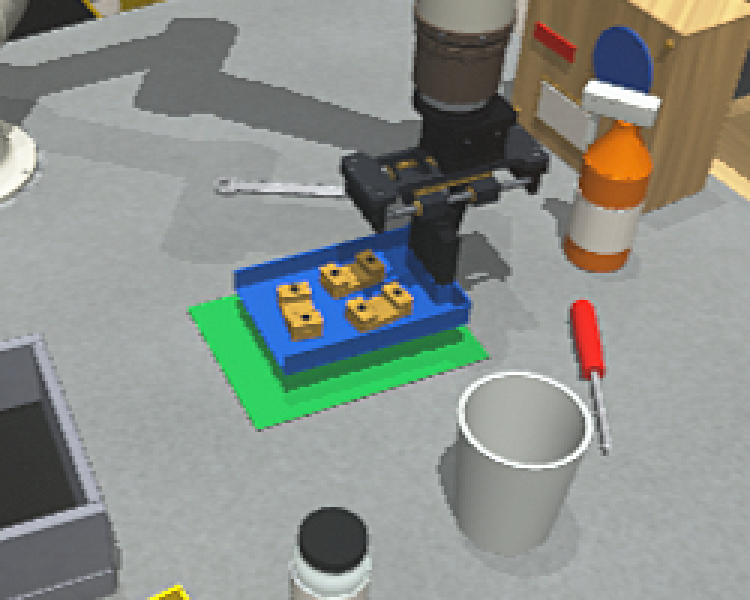

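The tray is up and level with all three blocks aboard. Next I'll carry it over and tip it slowly to 24°.

```bash
python3 - <<'E'
from h import *
env.move_straight([.4975,.348,.23],rate=.12)
env.move_straight(*pose(mouth(.18),-98.4,0),rate=.12)
env.move_straight(*pose(mouth(.15),-98.4,6),rate=.06)
env.move_straight(*pose(mouth(.135),-98.4,12),rate=.06)
p=env.grab_frame("top"); a=p["image"]
for t in(16,20,24): env.move_straight(*pose(mouth(.135),-98.4,t),rate=.02)
b=env.grab_frame("top")["image"]; c=env.grab_frame("scene")["image"]
im=np.hstack([np.vstack([x[90:240,200:450] for x in(a,b)]), cv2.resize(c[80:330,40:360],(384,300))])
cv2.imwrite("pics/t3.png",im.repeat(1,0)); print(im.shape,env.read_state()["clock"],env.read_state()["force"])
E
```

```text
(300, 634, 3) 16.2917 [ 0.27435205  0.00289043 -1.60513064]
```

View pics/t3.png

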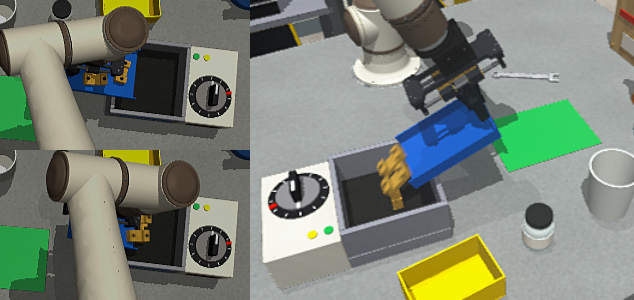

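The blocks are leaving the mouth over the tub. I'll tip a little further and check.

```bash
python3 - <<'E'
from h import *
env.dwell(.3)
for t in(28,33): env.move_straight(*pose(mouth(.135),-98.4,t),rate=.03)
env.dwell(.5)
c=env.grab_frame("scene")["image"]; s=env.read_state(); print(s["clock"],s["force"],s["opening"])
cv2.imwrite("pics/t4.png",cv2.resize(c[100:320,40:330],None,fx=2.5,fy=2.5))
E
```

```text
18.4667 [ 0.21304786  0.1260924  -0.99854038] 0.22301597549109212
```

View pics/t4.png

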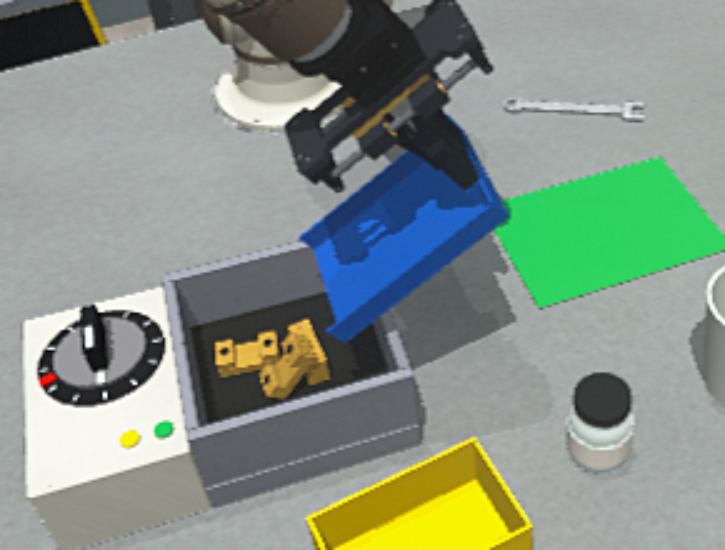

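```bash
python3 - <<'E'
from h import *
env.move_straight(*pose(mouth(.19),-98.4,30),rate=.12)
env.move_straight(*pose(mouth(.2,.1),-98.4,0),rate=.15)
L=(.0895,0,-.050); C=[.4772,.2487]
env.move_straight(*pose([*C,.10],-96.1,0,L),rate=.2)
env.move_straight(*pose([*C,.02],-96.1,0,L),rate=.12)
print(env.move_straight(*pose([*C,.0035],-96.1,0,L),rate=.03,force_limit=4), env.read_state()["position"],env.read_state()["force"])
env.gripper_to(1.0); env.dwell(.2)
q,o=pose([*C,.004],-96.1,0,L)
env.move_straight([q[0],q[1],.13],rate=.12); 
# then above the dial
D=TC-.175*ty; print(D)
env.move_straight([q[0],q[1],.27],rate=.25)
# camera is 84mm ahead (+tool x) of the tool: stand so that the dial is in view
env.goto([.40,-.33,.30],[180,0,-8.4]); print(env.read_state()["joint_positions"],env.read_state()["clock"])
p=env.grab_frame("top"); cv2.imwrite("pics/t5.png",np.hstack([p["image"][60:310,60:310]]).repeat(2,0).repeat(2,1))
hsv=cv2.cvtColor(p["image"],cv2.COLOR_BGR2HSV); b=cv2.inRange(hsv,(100,120,40),(125,255,255))>0
b[:, :140]=0;b[:, 260:]=0; rect(p,b,.025,"blue")
w=env.grab_frame("wrist"); cv2.imwrite("pics/w5.png",cv2.resize(w["image"],None,fx=1.5,fy=1.5))
for t in("dial_grip","dial_pointer","index_mark","dial"):
    for r in env.search_frame(w,t)[:2]: print(t,np.round(r["xyz"],4),round(r["score"],2),np.round(proj(w,r["xyz"])))
E
```

```text
True [0.48652552 0.33752919 0.05398992] [-0.38016307 -0.28187114  3.63411042]
[ 0.51243547 -0.34582266]
[-2.15066832e+01  8.84937249e+00 -6.60528925e+00 -6.07527213e-03
 -7.45482618e+01  1.03169550e+02] 28.2083
blue [475.8 250.3] [201.6 136.3] 83.92 corners [[397.0, 157.0], [533.0, 143.0], [554.0, 343.0], [419.0, 358.0]]
dial_grip [ 0.4878 -0.3391  0.1093] 0.96 [247. 102.]
dial_pointer [ 0.4872 -0.3431  0.1111] 0.66 [250. 102.]
index_mark [ 0.4889 -0.3907  0.1051] 0.46 [288.  95.]
dial [ 0.4839 -0.3427  0.1114] 0.93 [250. 105.]
dial [ 0.519  -0.1501  0.069 ] 0.26 [106. 100.]
```

View pics/t5.png

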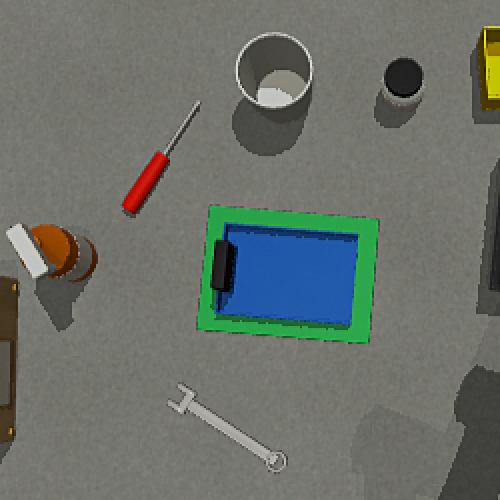

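View pics/w5.png

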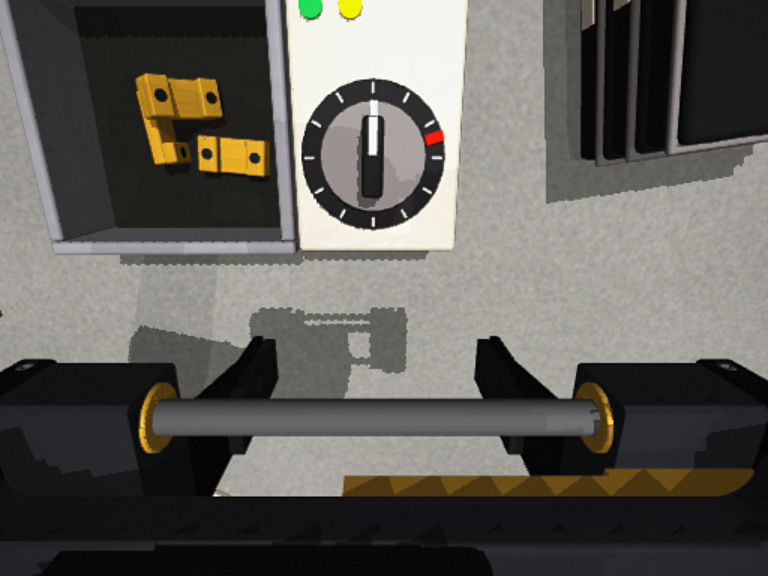

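The tray is empty and central on the mat, and all three blocks are in the tub. The dial's ring is centred near (373,154), the pointer tip is at (373,100), and the red mark is at (434,138).

```bash
cat >> h.py <<'E'
def dialinfo(w,roi):
    y0,y1,x0,x1=roi; im=w["image"]; hsv=cv2.cvtColor(im,cv2.COLOR_BGR2HSV)
    m=(cv2.inRange(hsv,(0,150,90),(6,255,255))|cv2.inRange(hsv,(174,150,90),(180,255,255)))>0
    k=np.zeros_like(m); k[y0:y1,x0:x1]=1; v,u=np.nonzero(m&k); return ray(w,u.mean(),v.mean(),.1015)[:2],len(u)
E
python3 - <<'E'
from h import *
w=env.grab_frame("wrist")
red,n=dialinfo(w,(40,160,190,310))
hsv=cv2.cvtColor(w["image"],cv2.COLOR_BGR2HSV)
# black ring outline -> axis: dark pixels + inside, fill
k=np.zeros(hsv.shape[:2],np.uint8); k[48:158,198:300]=1
dark=((hsv[...,2]<60)&(k>0)).astype(np.uint8)
c=max(cv2.findContours(dark,0,cv2.CHAIN_APPROX_NONE)[0],key=cv2.contourArea)[:,0]
W=np.array([ray(w,u,v,.1015)[:2] for u,v in c],np.float32)*1000
(cx,cy),ax,_=cv2.fitEllipse(W); print("ring",cx,cy,ax)
D=np.array([cx,cy])/1000
print("net dial", env.search_frame(w,"dial_grip")[0]["xyz"])
tip=ray(w,373/1.5,101/1.5,.1105)[:2]
sides=[ray(w,u/1.5,v/1.5,.1465)[:2] for u,v in((363,117),(384,117),(363,155),(384,155))]
print("bar front mid",np.mean(sides[:2],0),"bar mid",np.mean(sides[2:],0))
ang=lambda p:np.degrees(np.arctan2(*(p-D)[::-1]))
print("red",red,n,ang(red),np.linalg.norm(red-D),"tip",tip,ang(tip),np.linalg.norm(tip-D))
# deck edges tumbler yaw
for a,b in(((287,20),(300,249)),((468,20),(454,249))):
    A,B=ray(w,a[0]/1.5,a[1]/1.5,.1)[:2],ray(w,b[0]/1.5,b[1]/1.5,.1)[:2]; print("edge yaw",np.degrees(np.arctan2(*(A-B)[::-1])))
E
```

```text
ring 484.78070068359375 -339.95458984375 (109.00581359863281, 110.05363464355469)
net dial [0.4885, -0.3409, 0.1086]
bar front mid [ 0.51111742 -0.34576409] bar mid [ 0.48565539 -0.3419657 ]
red [ 0.49313858 -0.39258314] 95 -80.97628369155989 0.0532880658981644 tip [ 0.52583811 -0.34739408] -10.270401232638612 0.04172597073848602
edge yaw -8.39005790269201
edge yaw -8.529916646435149
```

```bash
python3 - <<'E'
from h import *
D=[.4850,-.3402]; z=.118; f=-81.0
print(env.inverse_kinematics([*D,z],[180,0,f]))
env.gripper_to(.5)
env.goto([*D,.20],[180,0,-9.2])
print("hit",env.move_straight([*D,z],rate=.08,force_limit=6))
env.gripper_to(0,30); s=env.read_state(); print(s["opening"]*.087,s["force"])
for y in(-27,-45,-63,f): env.goto([*D,z],[180,0,y])
s=env.read_state(); print(s["force"],s["wrist_torque"],s["tool_rot"],s["clock"])
env.gripper_to(.5); env.move_straight([*D,.20],rate=.1)
env.goto([.40,-.33,.30],[180,0,-8.4])
w=env.grab_frame("wrist"); cv2.imwrite("pics/w6.png",cv2.resize(w["image"][40:170,60:320],None,fx=3,fy=3,interpolation=cv2.INTER_CUBIC)); print(env.read_state()["clock"])
E
```

```text
[-1.93986139e+01  2.42164570e+01 -1.23565550e+01  2.54444375e-14
 -5.34269880e+01  2.83986139e+01]
hit False
0.01565575541170669 [1.08779276 4.73452734 1.69093338]
[-1.27666607  5.39978509  4.72009604] [ 1.43455805  0.66564689 -0.0530129 ] [ 1.79937667e+02  2.62910379e-02 -8.06471409e+01] 33.5583
36.55
```

View pics/w6.png

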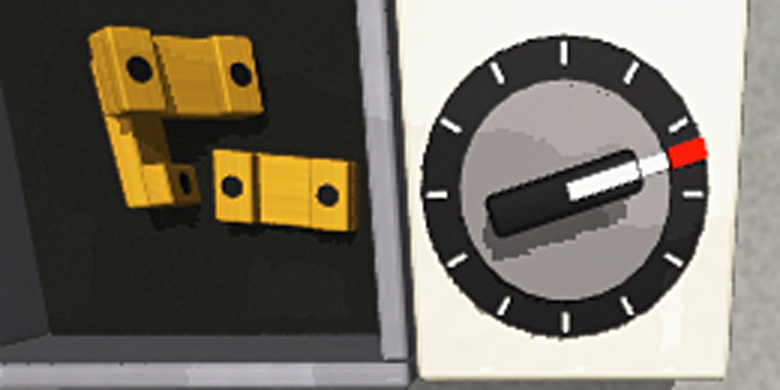

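```bash
python3 - <<'E'
from h import *
D=np.array([.4850,-.3402])
for n in("wrist","top"):
    w=env.grab_frame(n); u0,v0=proj(w,[*D,.1105]); s=60 if n=="wrist" else 30
    red,k=dialinfo(w,(int(v0-s),int(v0+s),int(u0),int(u0+s)))
    hsv=cv2.cvtColor(w["image"],cv2.COLOR_BGR2HSV); P=[]
    for v in range(int(v0-s),int(v0+s)):
        for u in range(int(u0),int(u0+s)):
            if hsv[v,u,2]>200 and hsv[v,u,1]<50:
                X=ray(w,u,v,.1105)[:2]; r=np.linalg.norm(X-D); a=np.degrees(np.arctan2(*(X-D)[::-1]))
                if .032<r<.0435 and -100<a<-60: P.append(X)
    P=np.array(P); ang=lambda p:np.degrees(np.arctan2(*(p-D)[::-1]))
    print(n,"red",ang(red),k,np.linalg.norm(red-D),"stub",len(P),ang(P.mean(0)) if len(P) else None)
print(env.read_state()["clock"])
E
```

```text
wrist red -81.1266568994274 95 0.05301259380829293 stub 50 -81.20217656707025
top red nan 0 nan stub 0 None
36.65h.py:29: RuntimeWarning: Mean of empty slice.
  k=np.zeros_like(m); k[y0:y1,x0:x1]=1; v,u=np.nonzero(m&k); return ray(w,u.mean(),v.mean(),.1015)[:2],len(u)
  ret = ret.dtype.type(ret / rcount)
```

The pointer is at -81.2° and the mark at -81.1°, so they meet. The arm is clear of everything, so I'm handing in.

```bash
python3 -c "
from h import *
print(env.close_job())"
```

```text
the job is handed in; nothing more can be done
None
```

The job is handed in at about 37 s of the 72 s limit: all three blocks are in the tub, the empty tray is back flat in the middle of the mat, and the dial pointer meets the red mark to within about 0.1° as measured by the wrist camera.

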